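# Swing the nut canister's shutter closed

## Robot

A 6-joint arm with a two-finger parallel gripper is mounted at the origin on the work surface. World frame = base frame: x ahead of the robot, y to its left, z up, the work surface at z = 0. Lengths are in m, angles in rad, forces in N, time in s.
With the tool pointing down it reaches from about 0.275 to 0.875 m from the base axis. Payload 12.5 kg.
Tool frame: the origin (TCP) lies at the very end of the fingers, on their centre line; the grasp point (between the pads) lies grasp_offset behind it (grasp_offset is the distance from the TCP to the grasp point, in m); z points along the fingers, y is the direction in which the jaws open and shut (so a half turn about z gives the same grasp; the last joint's range is limited). The gripper opens to 85 mm and grips with 20 to 120 N. Pads are 22 mm wide; open, the fingers measure 114 mm over their backs; the gripper's body (76 mm by 85 mm) begins 54 mm behind the grasp point. The pads swing forward as they close: fully open they stand 13 mm farther back than shut.
Start: joints at [1.075, 0.351, 1.652, -0, 1.139, -0.085], TCP at [0.22, 0.504, 0.231] pointing down, gripper open.
Joint ranges: [-2.75, 2.75], [-0.79, 2.1], [0.01, 2.65], [-1.57, 4.71], [0.07, 3.14], [-2.87, 2.87]. Speed limits (rad/s): [2.22, 2.22, 2.79, 3.14, 3.14, 3.14].

## Interface

Orientations are given as a unit quaternion [x, y, z, w].
In Python, from rig import * gives the robot as it stands.
- The arm moves only by the tool jog_arm, never from a script. Its argument "targets" is a list of rows, each a list of 7 numbers: the shift along the world's x, y, z in units of 40 mm (1.0 is 40 mm), then the turn, a rotation vector about the world's x, y, z in units of 5 degrees (1.0 is 5 degrees), then the opening, from 0 (shut) to 1 (fully open). A call has exactly 5 rows; each row is the pose to reach, as a shift and turn from the pose measured when the call began; what a row does not reach only later rows make up. A row lasts 1/8 s, in which the tool goes at most 62.5 mm and 10.7 degrees, less where a joint would pass 70% of its speed; a pose out of reach is approached as far as the arm can. A call with a gripper value outside its range is refused whole. The fingers move at their own pace and stop on an object; "grip_force" is the grip in N (left out, the last holds). Time passes only in rows, so rows that repeat a pose let the fingers close, or fill a call up. It gives the time, the measured TCP pose, the force and the opening at its end, in the units of the state.
- sense(): the state, without advancing time (a new reading comes with each control period).
- capture(name): name is "side" or "top"; returns the picture (420x560x3 uint8, blue, green, red); there is no depth.
- camera_params(name): a dict with "fov_y" (degrees; the focal length in pixels is half the picture's height over the tangent of half this angle, whatever the lens; pixels are square), "cx", "cy" (the principal point, pixels), "eye" and "orientation" of the camera in the world. Camera axes: x right, y up, looking along -z (the intrinsics and any distortion apply to the point x, -y, -z); pixel columns grow to the right and rows downward; lengths in m; the calibration is good to about 2 mm. A picture is of the moment at which its call begins. camera_params takes no time and is no camera call.
- job_done(): hands the job in, once; it reports no verdict.
Trained networks look in the newest picture that a camera, given by its name, has taken for a name from the list of things; names that differ only in an ending like _2 or _b are one class to them, and where a whole thing is asked for, a point or a joint stands for the part that bears it (a point fixed in the world has none). Each returns a list of dicts, best first, with "p" (0 to 1); they miss things now and then, are a little off and sometimes report something else, mostly with a low value. They report only what shows in the picture. A call takes as long as a camera call.
- boxes_of(label, camera): "at" ([x, y, z] in m, in world coordinates, good to about 4 mm: the middle of the surface that is visible of it).
- mark_of(label, camera): "at" ([x, y, z] in m, in world coordinates, good to about 4 mm: a listed point, or the origin of a listed thing).
The state is a dict: "t": time; "q": joint angles; "qd": joint speeds; "joint_efforts": joint torques, N m; "tool_pos": TCP position; "tcp_rot": TCP orientation; "contact_force": force on the tool from outside, world axes, zero at the start; "wrist_torque": the same for the moment, N m; "gripper_width": finger opening in m.
Only numpy, scipy, OpenCV 4.12 (cv2) and the standard library are available. Lean on these libraries where they do the work, as an engineer would, in place of code of your own. Each camera call takes 0.05 s, during which the arm holds its last target. There are 200 camera calls.

## Task

The clear nut canister has been left open: with one fingertip, gently push the orange lever on its white cap round until the lever's round orange disc completely covers the black pour hole, then take the hand away. Either way round will do. Nothing is to be gripped or lifted: leave the canister standing where it is, and do not disturb the drawer or any of the other things.

Things in the scene. Friction and masses are not known exactly. Their poses are not given: they have to be found in the camera images.
- canister: Loose clear acrylic canister of brown nuts with a white screw cap, 132 mm across (acrylic below the cap 124 mm), cap top 140 mm above the counter, about 0.9 kg in all. Origin: centre of its underside, on the counter; z up. The pour hole lies towards its own -x. A sideways push of about 3 N at the cap can tip it or shift it.
- cap_center (a point): Point on the canister's axis at the top face of the cap: the vertical pivot of the shutter lever, which has a steel hub 26 mm across, 18 mm high.
- pour_hole (a point): Centre of the black round pour hole, 26 mm across with a grey rim, on the cap's top face, 40 mm from the cap's axis.
- shutter_disc (a point): Centre of the orange disc (42 mm across, 4 mm thick) under the lever, 40 mm from the pivot; it slides just over the cap and covers the hole when it is over it.
- lever_end (a point): Near the outer end of the straight orange lever, 109 mm from the pivot, at half the bar's height. The bar runs from the hub over the disc and 50 mm beyond the cap's edge (end at 116 mm from the pivot), 10 mm wide, 12 mm high, its underside 146 mm and its top 158 mm above the counter; free space under the part beyond the cap.
- shutter_arm (a joint): Angle of the lever about the upright pivot (rad), counter-clockwise from above positive. 0: lever points along the canister's +x, opposite the hole; +pi and -pi: disc centred over the hole. It has no end stop there; it turns lightly (0.03 N m of friction, about 0.35 N at the lever's outer part) and stays where it is left.
- rack: Fixed steel rack with two wire levels (85 and 215 mm above the counter) above a slim drawer; 440 mm long, 200 mm deep, posts 251 mm high. Origin: centre of its underside; its front (-x) faces to the robot's left.
- drawer (a joint): Slim wooden drawer with a round steel knob under the rack: travel out of it in m, 0 shut. Leave it shut.
- pot: Brown ceramic pot with lid, 116 mm across, 107 mm high, on the rack's lower level. Origin: centre of its underside.
- dish_a: White melamine dish, 130 mm across, 30 mm high, on the rack's upper level. Origin: centre of its underside.
- dish_b: Second such dish, beside the first.
- scraper: Scraper with red silicone blade and wooden handle, 230 mm long along its x, 12 mm high, lying on the counter. Origin: on its underside, near the middle.
- mug: Blue ceramic mug, 80 mm across, 90 mm high, handle at its +y. Origin: centre of its underside.
- spice_jar: Amber glass jar with black cap, 52 mm across, 95 mm high. Origin: centre of its underside.
- tin: Green tin with metal lid, 70 mm across, 89 mm high. Origin: centre of its underside.

How it is judged:
At the end, for the whole second after the job is handed in: The disc covers the whole pour hole (centres within 8 mm sideways, which is 0.2 rad of lever), lever at rest, canister upright on the counter within 40 mm of where it stood, drawer shut to 20 mm, the other things within 30 mm of where they stood (horizontal distance between shutter_disc and pour_hole below 0.008 m and velocity of joint shutter_arm between -0.05 and 0.05 rad/s and angle between canister's own z axis and vertical below 0.05 rad and height (world z) of canister below 0.005 m and distance of canister from where it was at the start of the episode below 0.04 m and linear speed of canister below 0.02 m/s and value of joint drawer below 0.02 m and distance of each of pot, dish_a, dish_b, scraper, mug, spice_jar, tin from where it was at the start of the episode below 0.03 m); the robot touches nothing.
It fails at once if the canister is lifted off the counter (height (world z) of canister above 0.012 m).
It fails at once if the canister is shoved by more than 40 mm or tipped by more than 0.25 rad (distance of canister from where it was at the start of the episode above 0.04 m or angle between canister's own z axis and vertical above 0.25 rad).
It fails at once if the canister or its lever is gripped or pressed hard (over 25 N) (contact force between the fingers and canister above 25 N).
It fails at once if the drawer is pulled open (value of joint drawer above 0.02 m).
It fails at once if one of the other things is moved by more than 30 mm (distance of any of pot, dish_a, dish_b, scraper, mug, spice_jar, tin from where it was at the start of the episode above 0.03 m).
It also fails if it takes over 48 s, if anything falls off the work surface, if the arm or the gripper's body presses on something with over 40 N, if the wrist force passes 120 N, or if a joint passes its speed limit or range.

## Working session

There is one attempt and no reset: what is moved stays moved. The work goes in short steps, Python scripts to look and compute and a tool call to move; the robot and the scene stay as the last step left them, time stands still between calls to the robot, and variables do not carry over. Pictures are saved under pics/ and viewed, about 8 in all and at most 12, crops included, and the job is handed in when it is done.

Besides the shell and the picture viewer there is one more tool, called after "Emit:" as a command line: name --pt "numbers of a row" for each row, then --argument value for the rest. jog_arm: Moves the arm, as the interface text tells. Its arguments: {"type":"object","properties":{"targets":{"type":"array","items":{"type":"array","items":{"type":"number"}}},"grip_force":{"type":"number"}},"required":["targets"]}

```bash
mkdir -p pics; python3 - <<'E'
from rig import *
import cv2
for c in("top","side"):
    cv2.imwrite(f"pics/{c}0.png",capture(c))
    for l in("cap_center","pour_hole","shutter_disc","lever_end","canister","mug","tin","spice_jar","rack"):
        print(c,l,[( [round(float(v),3) for v in d["at"]],round(d["p"],2)) for d in mark_of(l,c)[:2]])
s=sense();print(s["t"],s["tool_pos"],s["tcp_rot"],s["gripper_width"])
E
```

```text
top cap_center [([0.598, -0.022, 0.14], 0.76)]
top pour_hole [([0.559, -0.019, 0.139], 0.82), ([0.618, -0.056, 0.146], 0.52)]
top shutter_disc [([0.62, -0.055, 0.144], 0.73)]
top lever_end [([0.668, -0.103, 0.155], 0.56)]
top canister [([0.593, -0.022, 0.002], 0.69), ([0.767, 0.077, 0.004], 0.41)]
top mug [([0.464, 0.435, -0.003], 0.91), ([0.442, -0.441, -0.001], 0.47)]
top tin [([0.74, -0.152, 0.003], 0.73)]
top spice_jar [([0.643, 0.427, -0.001], 0.73)]
top rack [([0.441, -0.438, -0.001], 0.91), ([0.463, 0.435, -0.004], 0.51)]
side cap_center [([0.596, -0.018, 0.141], 0.78)]
side pour_hole [([0.553, -0.024, 0.138], 0.69)]
side shutter_disc []
side lever_end [([0.667, -0.106, 0.154], 0.7)]
side canister [([0.598, -0.02, 0.001], 0.92)]
side mug [([0.466, 0.433, -0.002], 0.9), ([0.337, -0.451, 0.216], 0.3)]
side tin [([0.739, -0.153, 0.001], 0.72)]
side spice_jar [([0.642, 0.431, -0.005], 0.56)]
side rack [([0.443, -0.438, 0.002], 0.9)]
1.0 [0.21961595 0.50424081 0.23128584] [ 2.03945406e-01  9.78982263e-01 -1.91023504e-06  1.37562281e-05] 0.08538751457695978
```

View pics/top0.png

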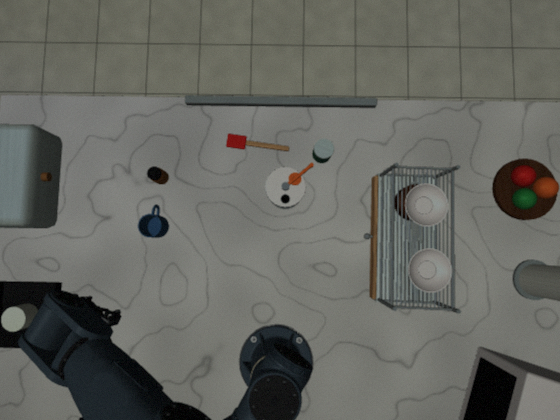

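View pics/side0.png

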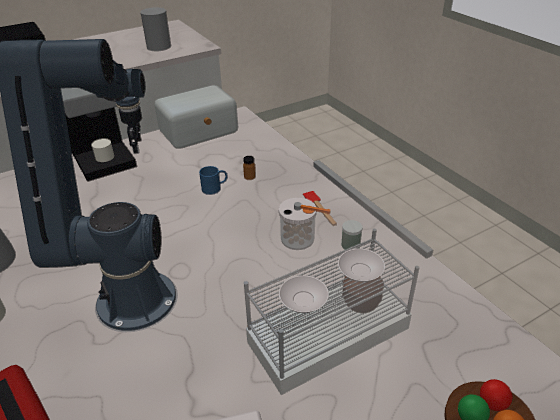

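The top view (up = +x, left = +y) shows the cap at about (287,187), the hole at (285,199), the disc at (295,179) and the lever end at (311,165). So the lever is at about -50° and the hole at about 180°. I'll push the lever clockwise by about 130° with the fingers closed, and the first step is the transit above the scene.

Emit:
jog_arm --pt "0.77 -0.92 0.1 0 0 -0.9 0" --pt "1.54 -1.84 0.2 0 0 -1.8 0" --pt "2.3 -2.76 0.3 0 0 -2.7 0" --pt "3.1 -3.7 0.4 0 0 -3.6 0" --pt "3.9 -4.6 0.4 0 0 -4.5 0" --grip_force 20

```text
t: 1.62
tool_pos: [0.3766, 0.319, 0.2478]
tcp_rot: [0.392, 0.92, 0.0, 0.0]
contact_force: [-0.7, 0.9, 0.7]
gripper_width: 0.0004
```

Emit:
jog_arm --pt "0.77 -0.92 0 0 0 -0.9 0" --pt "1.54 -1.84 0 0 0 -1.8 0" --pt "2.3 -2.76 0 0 0 -2.7 0" --pt "3.1 -3.7 0 0 0 -3.6 0" --pt "3.9 -4.6 0 0 0 -4.5 0"

```text
t: 2.25
tool_pos: [0.5335, 0.1336, 0.2479]
tcp_rot: [0.565, 0.825, 0.0, 0.0]
contact_force: [0.4, -0.1, 1.2]
gripper_width: -0.0
```

Emit:
jog_arm --pt "0.8 -0.95 0 0 0 -0.9 0" --pt "1.6 -1.9 0 0 0 -1.8 0" --pt "2.4 -2.8 0 0 0 -2.7 0" --pt "3.2 -3.8 0 0 0 -3.6 0" --pt "3.87 -4.55 0 0 0 -4.2 0"

```text
t: 2.88
tool_pos: [0.6892, -0.0502, 0.2477]
tcp_rot: [0.707, 0.707, 0.0, 0.0]
contact_force: [-0.4, 1.3, 1.3]
gripper_width: -0.0002
```

```bash
python3 - <<'E'
from rig import *
import cv2
for c in("top","side"):
    im=capture(c)
    for l in("cap_center","pour_hole","shutter_disc","lever_end","canister"):
        print(c,l,[( [round(float(v),3) for v in d["at"]],round(d["p"],2)) for d in mark_of(l,c)[:2]])
    if c=="side": cv2.imwrite("pics/side1.png",cv2.resize(im[120:300,220:460],None,fx=3,fy=3))
s=sense();print(s["t"],s["tool_pos"],s["tcp_rot"],s["q"],s["contact_force"],grasp_offset)
E
```

```text
top cap_center []
top pour_hole []
top shutter_disc []
top lever_end []
top canister []
side cap_center [([0.595, -0.021, 0.139], 0.76)]
side pour_hole [([0.552, -0.025, 0.138], 0.68)]
side shutter_disc [([0.62, -0.056, 0.143], 0.5)]
side lever_end [([0.669, -0.106, 0.151], 0.55)]
side canister [([0.598, -0.021, 0.001], 0.87), ([0.667, -0.103, 0.151], 0.57)]
3.475 [ 0.68823439 -0.04792054  0.24816998] [7.05895009e-01 7.08316039e-01 4.79434401e-04 6.28520090e-04] [-1.36971178e-01  5.97337400e-01  1.22538994e+00  8.04697310e-06
  1.31728433e+00 -1.40397046e-01] [0.45666974 0.19746727 0.16692865] 0.0187
```

View pics/side1.png

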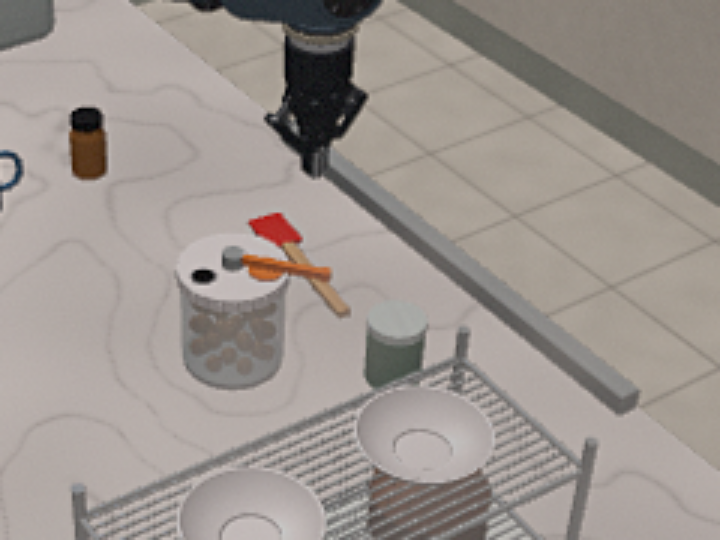

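The fingers are closed and clear, and the lever and canister haven't moved. Next I lower to about 0.146 m on the counter-clockwise side of the bar, outside the cap's edge.

Emit:
jog_arm --pt "0 0 -0.5 0 0 0 0" --pt "0 0 -1.0 0 0 0 0" --pt "0 0 -1.5 0 0 0 0" --pt "0 0 -2.1 0 0 0 0" --pt "0 0 -2.55 0 0 0 0"

```text
t: 4.1
tool_pos: [0.688, -0.0478, 0.1448]
tcp_rot: [0.706, 0.708, 0.0, 0.0]
contact_force: [0.1, 0.3, 0.2]
gripper_width: -0.0001
```

```bash
python3 - <<'E'
import numpy as np
c=np.array([.597,-.0205])
# finger path about cap axis, radius 97mm; offset angle from lever ~ 18mm/97
for a in list(range(-20,-171,-10))+[-163,-165,-167]:
    p=c+.097*np.array([np.cos(np.radians(a)),np.sin(np.radians(a))]); print(a,p.round(4))
E
```

```text
-20 [ 0.6882 -0.0537]
-30 [ 0.681 -0.069]
-40 [ 0.6713 -0.0829]
-50 [ 0.6594 -0.0948]
-60 [ 0.6455 -0.1045]
-70 [ 0.6302 -0.1117]
-80 [ 0.6138 -0.116 ]
-90 [ 0.597  -0.1175]
-100 [ 0.5802 -0.116 ]
-110 [ 0.5638 -0.1117]
-120 [ 0.5485 -0.1045]
-130 [ 0.5346 -0.0948]
-140 [ 0.5227 -0.0829]
-150 [ 0.513 -0.069]
-160 [ 0.5058 -0.0537]
-170 [ 0.5015 -0.0373]
-163 [ 0.5042 -0.0489]
-165 [ 0.5033 -0.0456]
-167 [ 0.5025 -0.0423]
```

Emit:
jog_arm --pt "-0.04 -0.2 0.03 0 0 0 0" --pt "-0.11 -0.4 0.03 0 0 0 0" --pt "-0.2 -0.56 0.03 0 0 0 0" --pt "-0.29 -0.71 0.03 0 0 0 0" --pt "-0.42 -0.88 0.03 0 0 0 0"

```text
t: 4.72
tool_pos: [0.6709, -0.0835, 0.1463]
tcp_rot: [0.706, 0.708, 0.0, 0.0]
contact_force: [0.7, -0.3, -0.3]
gripper_width: -0.0001
```

Emit:
jog_arm --pt "-0.1 -0.11 0 0 0 0 0" --pt "-0.22 -0.23 0 0 0 0 0" --pt "-0.36 -0.34 0 0 0 0 0" --pt "-0.49 -0.44 0 0 0 0 0" --pt "-0.63 -0.53 0 0 0 0 0"

```text
t: 5.35
tool_pos: [0.6454, -0.1049, 0.1463]
tcp_rot: [0.706, 0.708, 0.0, 0.0]
contact_force: [0.6, 0.5, 0.1]
gripper_width: 0.0001
```

```bash
python3 - <<'E'
from rig import *
import cv2
c="side";im=capture(c)
for l in("cap_center","lever_end","canister"):
        print(c,l,[( [round(float(v),3) for v in d["at"]],round(d["p"],2)) for d in mark_of(l,c)[:2]])
cv2.imwrite("pics/side2.png",cv2.resize(im[120:300,220:460],None,fx=3,fy=3))
E
```

```text
side cap_center [([0.6, -0.016, 0.139], 0.55), ([0.535, -0.442, 0.216], 0.24)]
side lever_end [([0.632, -0.124, 0.154], 0.78), ([0.533, -0.443, 0.215], 0.56)]
side canister [([0.598, -0.02, 0.001], 0.91), ([0.55, -0.438, 0.082], 0.2)]
```

View pics/side2.png

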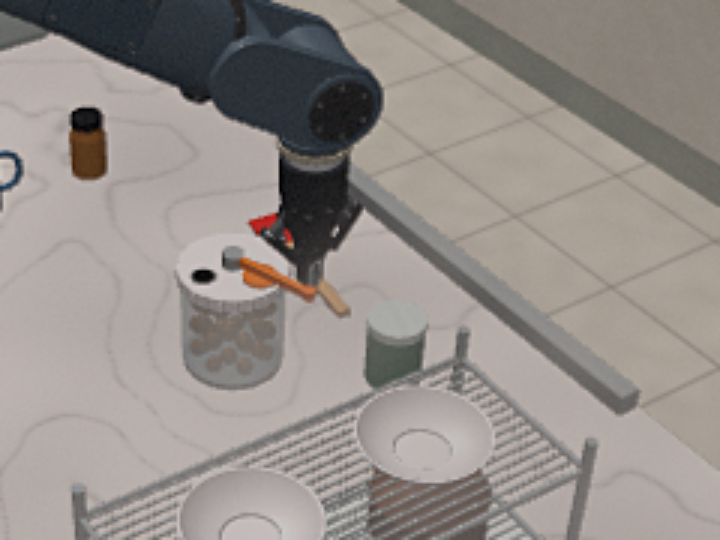

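The fingertip is pushing the bar cleanly near its end, with the lever at about -71° and the canister where it was. I'll carry on round the arc.

Emit:
jog_arm --pt "-0.18 -0.09 0 0 0 0 0" --pt "-0.38 -0.17 0 0 0 0 0" --pt "-0.58 -0.23 0 0 0 0 0" --pt "-0.79 -0.28 0 0 0 0 0" --pt "-1.0 -0.31 0 0 0 0 0"

```text
t: 6.18
tool_pos: [0.6051, -0.1173, 0.1464]
tcp_rot: [0.706, 0.708, 0.0, 0.001]
contact_force: [0.9, -0.2, -0.2]
gripper_width: -0.0001
```

Emit:
jog_arm --pt "-0.21 -0.01 0 0 0 0 0" --pt "-0.42 0 0 0 0 0 0" --pt "-0.63 0.03 0 0 0 0 0" --pt "-0.84 0.07 0 0 0 0 0" --pt "-1.04 0.13 0 0 0 0 0"

```text
t: 6.8
tool_pos: [0.563, -0.1119, 0.1465]
tcp_rot: [0.706, 0.708, 0.0, 0.001]
contact_force: [0.5, -0.2, 0.2]
gripper_width: 0.0004
```

Emit:
jog_arm --pt "-0.18 0.09 0 0 0 0 0" --pt "-0.36 0.18 0 0 0 0 0" --pt "-0.54 0.3 0 0 0 0 0" --pt "-0.71 0.43 0 0 0 0 0" --pt "-0.87 0.57 0 0 0 0 0"

```text
t: 7.42
tool_pos: [0.5277, -0.0887, 0.1465]
tcp_rot: [0.706, 0.708, 0.0, 0.001]
contact_force: [0.7, -0.2, -0.3]
gripper_width: 0.0001
```

Emit:
jog_arm --pt "-0.11 0.13 0 0 0 0 0" --pt "-0.22 0.26 0 0 0 0 0" --pt "-0.32 0.4 0 0 0 0 0" --pt "-0.4 0.54 0 0 0 0 0" --pt "-0.48 0.69 0 0 0 0 0"

```text
t: 8.05
tool_pos: [0.5084, -0.0608, 0.1465]
tcp_rot: [0.706, 0.708, 0.0, 0.001]
contact_force: [1.2, -0.2, 0.1]
gripper_width: 0.0
```

```bash
python3 - <<'E'
from rig import *
import cv2
for c in("top","side"):
    im=capture(c)
    for l in("cap_center","pour_hole","shutter_disc","lever_end","canister"):
        print(c,l,[( [round(float(v),3) for v in d["at"]],round(d["p"],2)) for d in mark_of(l,c)[:2]])
cv2.imwrite("pics/side3.png",cv2.resize(im[140:280,220:400],None,fx=4,fy=4))
E
```

```text
top cap_center [([0.6, -0.023, 0.144], 0.97)]
top pour_hole [([0.558, -0.019, 0.141], 0.64)]
top shutter_disc []
top lever_end [([0.443, -0.439, -0.001], 0.66), ([0.77, 0.073, 0.004], 0.6)]
top canister [([0.593, -0.021, -0.001], 0.85)]
side cap_center [([0.599, -0.018, 0.14], 0.78)]
side pour_hole [([0.553, -0.026, 0.135], 0.83)]
side shutter_disc [([0.643, 0.429, -0.003], 0.54)]
side lever_end [([0.49, -0.047, 0.153], 0.5)]
side canister [([0.598, -0.024, -0.001], 0.87)]
```

View pics/side3.png

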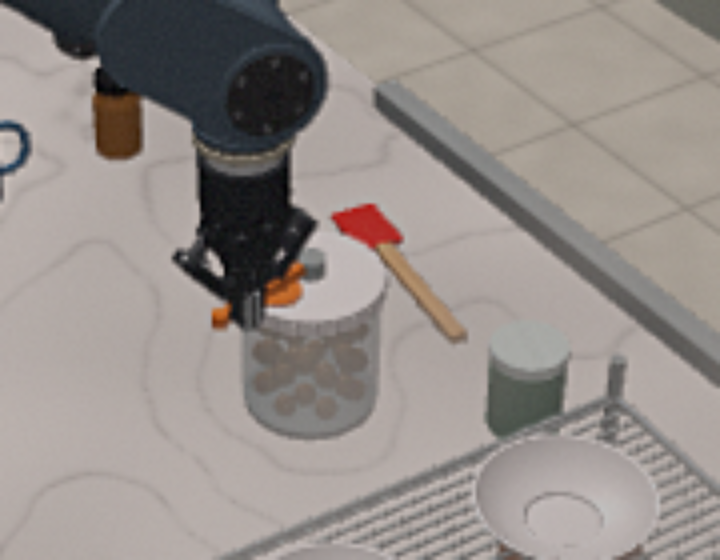

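The lever is now at about -166°. I'll measure the hole's direction more precisely from the first two pictures, which had a clear view of it.

```bash
python3 - <<'E'
from rig import *
import cv2,numpy as np
from scipy.spatial.transform import Rotation as R
for c,hp in(("top",(285,199)),("side",(288,212))):
    P=camera_params(c)
    if c=="top": print({k:v for k,v in P.items()})
    im=cv2.imread(f"pics/{c}0.png");h=im.shape[0];f=h/2/np.tan(np.radians(P["fov_y"]/2))
    K=np.array([[f,0,P["cx"]],[0,f,P["cy"]],[0,0,1.]])
    dist=np.array(P.get("distortion",P.get("dist",[0]*5)),float)
    q=P["orientation"];A=R.from_quat(q).as_matrix()
    W=np.array([[.597+x,-.0205+y,.14] for x in np.linspace(-.08,.08,321) for y in np.linspace(-.08,.08,321)])
    pc=(W-np.array(P["eye"]))@A*[1,-1,-1]
    px=cv2.projectPoints(pc,np.zeros(3),np.zeros(3),K,dist)[0].reshape(321,321,2).astype(np.float32)
    r=cv2.remap(im,px[...,0],px[...,1],cv2.INTER_LINEAR) # row=x, col=y, .5mm
    hsv=cv2.cvtColor(r,cv2.COLOR_BGR2HSV)
    xs,ys=np.meshgrid(np.linspace(-80,80,321),np.linspace(-80,80,321),indexing="ij")
    m=(hsv[...,2]<60)&(np.hypot(xs+40,ys)<28)
    w=(60-hsv[...,2].astype(float))*m
    print(c,"hole",(w*xs).sum()/w.sum(),(w*ys).sum()/w.sum(),m.sum()*.25)
    cv2.imwrite(f"pics/rect_{c}.png",r[::-1,::-1])
a=np.hstack([cv2.imread(f"pics/rect_{c}.png") for c in("top","side")])
cv2.imwrite("pics/rect.png",a)
E
```

```text
{'fov_y': 56.544461835672, 'cx': 277.98702133899917, 'cy': 205.91802965109463, 'eye': array([ 0.40925765, -0.0144896 ,  1.40592722]), 'orientation': array([ 0.03726189, -0.02967801, -0.69963066,  0.71291493])}
top hole -42.76256572474424 -1.047073199115559 556.25
side hole -38.00746525936141 2.043193751988968 457.75
```

View pics/rect.png

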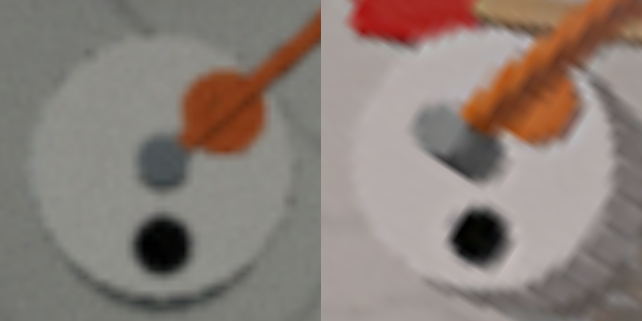

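On the rectified cap the hole is straight along -x from the axis (180° within about 4°). The last push of about 24 mm along +y should bring the lever to about 180°.

Emit:
jog_arm --pt "-0.05 0.14 0 0 0 0 0" --pt "-0.09 0.28 0 0 0 0 0" --pt "-0.12 0.4 0 0 0 0 0" --pt "-0.14 0.5 0 0 0 0 0" --pt "-0.15 0.58 0 0 0 0 0"

```text
t: 9.28
tool_pos: [0.5025, -0.0377, 0.1465]
tcp_rot: [0.706, 0.708, 0.0, 0.001]
contact_force: [-0.5, -0.2, -0.5]
gripper_width: 0.0002
```

Emit:
jog_arm --pt "0 -0.1 0 0 0 0 0" --pt "0 -0.4 0 0 0 0 0" --pt "0 -0.9 0 0 0 0 0" --pt "0 -0.9 0.8 0 0 0 0" --pt "0 -0.9 2.0 0 0 0 0"

```text
t: 9.9
tool_pos: [0.5018, -0.0747, 0.2265]
tcp_rot: [0.706, 0.708, -0.0, -0.001]
contact_force: [0.0, -0.3, 0.3]
gripper_width: 0.0
```

Emit:
jog_arm --pt "-0.9 0 0.6 0 0 0 0" --pt "-1.8 0 0.9 0 0 0 0" --pt "-2.7 0 0.9 0 0 0 0" --pt "-3.4 0 0.9 0 0 0 0" --pt "-3.4 0 0.9 0 0 0 0"

```text
t: 10.52
tool_pos: [0.3647, -0.0752, 0.2627]
tcp_rot: [0.707, 0.707, -0.0, -0.0]
contact_force: [0.4, 0.5, 1.0]
gripper_width: -0.0
```

```bash
python3 - <<'E'
from rig import *
import cv2,numpy as np
for c in("top","side"):
    im=capture(c)
    for l in("cap_center","pour_hole","shutter_disc","lever_end","canister"):
        print(c,l,[( [round(float(v),3) for v in d["at"]],round(d["p"],2)) for d in mark_of(l,c)[:2]])
    cv2.imwrite(f"pics/{c}4.png",im)
a=cv2.imread("pics/top4.png")[135:255,220:360];b=cv2.imread("pics/side4.png")[170:290,220:360]
cv2.imwrite("pics/end.png",cv2.resize(np.hstack([a,b]),None,fx=2.8,fy=2.8,interpolation=cv2.INTER_CUBIC))
E
```

```text
top cap_center [([0.598, -0.027, 0.14], 0.55)]
top pour_hole [([0.56, -0.023, 0.138], 0.63)]
top shutter_disc [([0.555, -0.025, 0.144], 0.74)]
top lever_end [([0.489, -0.02, 0.153], 0.65)]
top canister [([0.595, -0.021, -0.001], 0.71)]
side cap_center [([0.6, -0.019, 0.14], 0.59)]
side pour_hole [([0.552, -0.025, 0.138], 0.72), ([0.767, 0.075, 0.0], 0.5)]
side shutter_disc [([0.555, -0.022, 0.141], 0.58)]
side lever_end [([0.491, -0.023, 0.151], 0.64)]
side canister [([0.596, -0.019, -0.001], 0.76), ([0.488, -0.022, 0.151], 0.39)]
```

View pics/end.png

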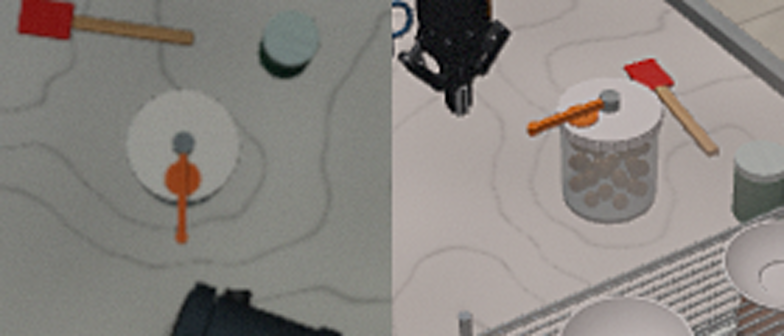

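In both views the disc sits over the hole with no black showing, the canister is upright in its place, and the hand is clear. I'm handing in.

```bash
python3 -c "
from rig import *
print(job_done())"
```

```text
the job is handed in; nothing more can be done
None
```

The pour hole is closed and the job is handed in; it reports no verdict. With the gripper shut, I pushed the lever near its outer end clockwise from about -50° to about 180°. I then backed off sideways, raised the hand and drew it away, finishing at about 10.5 s on the robot's clock.

**Cover:** the last pictures from both cameras show the orange disc over the hole with no black visible. Measured disc position was (0.555, -0.024), against (0.556, -0.022) for the hole averaged over all readings. That is within about 3 mm, but each detection is only good to about 4 mm.

**Canister:** it is upright and measured within a few mm of where it stood. The force readings stayed near noise, at 1.3 N or less.

**Other things:** the scraper and tin look unmoved in the last pictures. I did not re-measure them, the other things or the drawer, but the hand stayed well clear of them.

**Disagreement:** the two cameras differed by a few degrees on the hole's direction, at most about 12° in a single reading. I aimed at 180°, which my own rectified views of the cap supported to about 4°. The tolerance is 11°.

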